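# Clamp an inked lino block in the cam-locked printing jig

## Task

Clamp the freshly inked lino block in the printing jig with your fingertips: push the cam lever round to its far stop so that the flat of the cam faces the slide, push the slide forward until it has squared the block fully home against the fence, then push the lever back to its first stop so that the cam locks the slide there. Never touch or lift the wet block, leave the other things on the table where they are, and finish clear of everything.

Things in the scene. Friction and masses are not known exactly. Their poses are not given: they have to be found in the camera images.
- jig: Fixed jig: plywood board 298 x 217 x 15 mm on the table. Origin on the table surface; its +x points away from the robot (yaw within 0.35 rad), along the slide's travel to the fence; +y left; the board spans x -168 to +130, y -101 to +116 mm. 'Jig' figures below are in this frame. Gibs up to 37 mm above the table guide the slide (|y| 43 to 61, x -160 to -40 mm).
- fence (a point): Middle of the fence's inner face, which faces the slide, 24 mm above the table, at jig x +107.4, y 0 mm. The fence is an aluminium bar 150 mm wide along y, 18 mm high above the board, fixed.
- cam (a joint): Cam and lever, rad, counter-clockwise from above positive. 0 = locked, at one stop: lever points to -150 deg in the jig (back and right), the cam's round high side sits in a scallop of the slide's right flank. 1.745 = low point: lever at -50 deg (ahead and right), flat faces the slide; other stop 1.78. Slide free only above 1.53. Stays where left; 2 to 3 N at the knob turn it.
- cam_pivot (a point): Cam's vertical pivot, at jig x -80, y -60 mm (right of the slide), 35 mm above the table, fixed. The steel cam plate below it is round (22 mm radius) with one flat 11 mm from the pivot. With the slide forward the cam turns back only if the slide's rear scallop stands at it (slide 0.041 to 0.048); in between the slide blocks it.
- slide (a joint): Follower slide, m along jig +x: 0 = back, locked by its front scallop (play 2 mm); its front face, the jaw, meets a block that is home against the fence at about 0.0434, where its rear scallop is at the cam; range -0.0015 to 0.050. Stays where left. Pushing takes about 3 N, 5 to 6 N with the block; a force stop of 8 to 10 N finds the end.
- lever_knob (a point): In the axis of the round black upright grip at the lever's end, 75 mm from the pivot, 65 mm above the table. The grip is 13 to 17 mm thick and stands free between 40 and 80 mm above the table; the lever bar below it lies at 35 to 40 mm. No obstacle above 40 mm height lies within 30 mm of its path.
- push_face (a point): Middle of the upright rear face (towards the robot) of the wooden push block on the slide, 45 mm above the table; at slide 0 it is at jig x -158, y 0 mm, and it moves with the slide. The push block is 80 mm wide, 24 mm thick and stands 33 to 60 mm above the table.
- block: Loose lino block, 100 mm along x, 120 mm along y, 22 mm high: wood with lino and a freshly inked black leaf on top. Origin in the middle of its underside, 15 mm above the table on the board between jaw and fence; home against the fence its origin is at jig x +57.4 mm. Must not be touched by the robot.
- dabber_1: Bystander: small brown cloth ink dabber, 42 x 40 x 58 mm, standing on the left margin of the jig's board. Origin under its centre.
- brayer: Bystander: ink roller with red handle, 166 x 82 x 33 mm, on the glass slab to the left. Origin under its centre.
- gouge_1: Bystander: lino gouge with red handle, 22 x 167 x 22 mm, lying at the right, along x. Origin under its centre.
- ink_tin_1: Bystander: black ink tin with grey lid, 71 mm across, 38 mm high, left of the jig. Origin under its centre.
- ink_tin_2: Bystander: red ink tin with grey lid, 65 mm across, 46 mm high, left of the jig. Origin under its centre.
- jar_1: Bystander: glass jar with grey lid, 59 mm across, 75 mm high, left of the jig. Origin under its centre.

How it is judged:
On the way, in this order (a step that is already met when the one before it is completed fails the run):
1. the cam is at its low point (flat facing the slide) while the slide is still back (value of joint cam above 1.53 rad and value of joint slide below 0.01 m), for 0.1 s.
2. the slide is forward and the block is home against the fence (value of joint slide above 0.041 m and x of block in the frame of jig above 0.0547 m), for 0.1 s.
At the end, for the whole second after the job is handed in: the cam is turned back to its locked position (within 0.3 rad of its stop), the slide is forward (more than 41 mm), and the block lies flat on the board, square (within 2 degrees) and within 2.7 mm of home against the fence, at rest (all of step 2 and value of joint cam below 0.3 rad and z of block in the frame of jig below 0.018 m and angle between the x axis of block and the x axis of jig, either way round below 0.035 rad and linear speed of block below 0.01 m/s); the robot touches nothing.
It fails at once if the robot touches the wet block (contact force between any of the fingers, the arm and block above 0.3 N).
It fails at once if the block is lifted or tipped (z of block in the frame of jig above 0.023 m or angle between block's own z axis and vertical above 0.15 rad).
It fails at once if another thing on the table is moved, lifted or carried (distance of any of dabber_1, brayer, gouge_1, ink_tin_1, ink_tin_2, jar_1 from where it was at the start of the episode above 0.02 m).
It also fails if it takes over 54 s, if anything falls off the work surface, if the arm or the gripper's body presses on something with over 40 N, if the wrist force passes 120 N, or if a joint passes its speed limit or range.

## Robot

A 6-joint arm with a two-finger parallel gripper is mounted at the origin on a cart in front of the work surface, level with it; the furniture and walls round the work are solid. World frame = base frame: x ahead of the robot, y to its left, z up, the work surface at z = 0. Lengths are in m, angles in rad, forces in N, time in s.
With the tool pointing down it reaches from about 0.35 to 0.8 m from the base axis. Payload 7.3 kg.
Tool frame: the origin (TCP) lies midway between the tips of the shut fingers; the grasp point (between the pads) lies env.tcp_to_grasp behind it (env.tcp_to_grasp is the distance from the TCP to the grasp point, in m); z points along the fingers, y is the line along which they close (so a half turn about z gives the same grasp; the last joint's range is limited). The gripper opens to 85 mm and grips with 20 to 120 N. Pads are 22 mm wide; open, the fingers measure 114 mm over their backs; the gripper's body (76 mm by 85 mm) begins 54 mm behind the grasp point. The pads swing forward as they close: fully open they stand 13 mm farther back than shut.
Start: joints at [1.164, 0.342, 1.524, -0, 1.275, -0.146], TCP at [0.135, 0.507, 0.231] pointing down, gripper open.
Joint ranges: [-2.53, 2.53], [-0.77, 2.02], [0.04, 2.7], [-1, 4.14], [0.28, 2.66], [-3.11, 3.11]. Speed limits (rad/s): [2.57, 2.57, 3.14, 3.14, 3.14, 3.14].

## Interface

Orientations are given as a unit quaternion [x, y, z, w].
In Python, from workcell import env, vision, spotter gives the robot as it stands.
- The arm moves only by the tool jog_arm, never from a script. Its argument "motion" is a list of rows, each an object with "xyz": the shift along the tool's x, y, z in mm, a list of three; "twist": the turn about the tool's z in degrees. In form: [{"xyz": [x, y, z], "twist": twist}, ...]. A call has 1 to 8 rows; each row shifts and turns the commanded pose from where the row before left it, along the tool's axes as they then stand; what a row does not reach is not made up. A row lasts 1/12 s, in which the tool goes at most 41.7 mm and 7.16 degrees, less where a joint would pass 70% of its speed; a pose out of reach is approached as far as the arm can. A call with a gripper value outside its range is refused whole. "claw" is the finger opening in mm, from 0 to 85.4, set as the call begins (left out, the last holds). The fingers move at their own pace and stop on an object; "grip_force" is the grip in N (left out, the last holds). Time passes only in rows, so rows that do not move let the fingers close. It gives the time, the measured TCP pose, the force, the opening and the grip force at its end, in the units of the state.
- env.get_state(): the state, without advancing time (a new reading comes with each control period).
- vision.read_camera(name): name is "side" or "top" or "wrist"; returns a dict with "img" (480x640x3 uint8, blue, green, red), "fx", "fy", "cx", "cy" (pixels), "D" ([k1, k2, p1, p2, k3] as OpenCV has them; the pictures are not rectified), "rvec" (rotation vector, rad) and "tvec" (3), from world to camera coordinates, as OpenCV has them. Camera axes: x right, y down, z forward; pixel columns grow to the right and rows downward; lengths in m; the calibration is good to about 2 mm. A picture is of the moment at which its call begins. There is no depth.
- env.sign_off(): hands the job in; it is judged then, once.
Trained networks look in the newest picture that a camera, given by its name, has taken for a name from the list of things; names that differ only in an ending like _2 or _b are one class to them, and where a whole thing is asked for, a point or a joint stands for the part that bears it (a point fixed in the world has none). Each returns a list of dicts, best first, with "conf" (0 to 1); they miss things now and then, are a little off and sometimes report something else, mostly with a low value. They report only what shows in the picture. A call takes as long as a camera call.
- spotter.cut_out(camera, thing): "mask" (480x640 bool, what is visible of it) and "extent" ([left, top, width, height] in pixels, round what is visible of it).
The state is a dict: "t": time; "joint_positions": joint angles; "joint_vel": joint speeds; "joint_torque": joint torques, N m; "tool_pos": TCP position; "eef_rot": TCP orientation; "force": force on the tool from outside, world axes, zero at the start; "ft_torque": the same for the moment, N m; "width": opening from 0.0 (shut) to 1.0 (fully open); "grip_force": force on a finger pad.
Only numpy, scipy, OpenCV 4.12 (cv2) and the standard library are available. Lean on these libraries where they do the work, as an engineer would, in place of code of your own. Each camera call takes 0.05 s, during which the arm holds its last target. There are 200 camera calls.

## Working session

There is one attempt and no reset: what is moved stays moved. The work goes in short steps, Python scripts to look and compute and a tool call to move; the robot and the scene stay as the last step left them, time stands still between calls to the robot, and variables do not carry over. Pictures are saved under pics/ and viewed, at most 11 in all, crops included, and the job is handed in when it is done.

Besides the shell and the picture viewer there is one more tool, called after "Call:" by a JSON object that holds its "name" and its "arguments". jog_arm: Moves the arm, as the interface text tells. Its arguments: {"type":"object","properties":{"motion":{"type":"array","items":{"type":"object","properties":{"xyz":{"type":"array","items":{"type":"number"}},"twist":{"type":"number"}}}},"claw":{"type":"number"},"grip_force":{"type":"number"}},"required":["motion"]}

```bash
mkdir -p pics
cat > h.py <<'E'
import numpy as np, cv2
from workcell import env, vision, spotter
def proj(c,P):
    K=np.array([[c['fx'],0,c['cx']],[0,c['fy'],c['cy']],[0,0,1.]])
    return cv2.projectPoints(np.array(P,float).reshape(-1,1,3),np.array(c['rvec'],float),np.array(c['tvec'],float),K,np.array(c['D'],float))[0].reshape(-1,2)
def ray(c,uv):
    K=np.array([[c['fx'],0,c['cx']],[0,c['fy'],c['cy']],[0,0,1.]])
    n=cv2.undistortPoints(np.array(uv,float).reshape(-1,1,2),K,np.array(c['D'],float)).reshape(-1,2)
    R=cv2.Rodrigues(np.array(c['rvec'],float))[0]
    o=-R.T@np.array(c['tvec'],float).ravel()
    return o,np.c_[n,np.ones(len(n))]@R
def at(c,uv,z):
    o,d=ray(c,uv); return o+d*((z-o[2])/d[:,2])[:,None]
E
python3 - <<'E'
from h import *
for n in ("top","side"):
    c=vision.read_camera(n); cv2.imwrite(f"pics/{n}0.png",c['img'])
    print(n,at(c,[[320,240]],0.))
    for t in ("jig","block","lever_knob","push_face","cam"):
        for r in spotter.cut_out(n,t)[:2]: 
            m=r['mask']; ys,xs=np.nonzero(m)
            print(t,round(r['conf'],2),r['extent'],xs.mean().round(1),ys.mean().round(1))
s=env.get_state();print(s['tool_pos'],s['eef_rot'],s['t'],s['width'],env.tcp_to_grasp)
E
```

```text
top [[0.56316576 0.04449488 0.        ]]
jig 0.64 [291.7, 164.5, 112.0, 127.1] 345.4 231.5
block 0.88 [329.6, 185.8, 50.6, 51.9] 354.6 209.5
lever_knob 0.66 [355.7, 248.3, 22.4, 36.4] 366.3 263.9
push_face 0.98 [317.6, 224.7, 43.5, 54.5] 339.3 252.0
cam 0.6 [354.4, 248.1, 24.1, 32.5] 365.9 262.7
side [[0.5993197  0.21622508 0.        ]]
jig 0.62 [280.4, 252.1, 138.8, 57.7] 343.4 283.7
block 0.72 [275.2, 253.9, 144.2, 56.0] 342.8 283.8
block 0.7 [344.7, 255.3, 48.7, 37.6] 368.8 275.3
lever_knob 0.48 [355.2, 199.0, 24.5, 30.0] 367.7 212.0
lever_knob 0.19 [261.5, 350.7, 86.9, 18.0] 314.7 358.9
push_face 0.91 [287.8, 252.7, 54.8, 35.4] 314.0 269.0
push_face 0.63 [224.7, 200.4, 39.7, 35.4] 243.0 217.0
cam 0.75 [286.9, 272.5, 38.0, 23.2] 304.8 284.9
[0.13534715 0.50726532 0.23132017] [1.30021733e-01 9.91511143e-01 3.71131597e-05 2.32024894e-05] 0.6 0.9988597283561953 0.0187
```

View pics/top0.png

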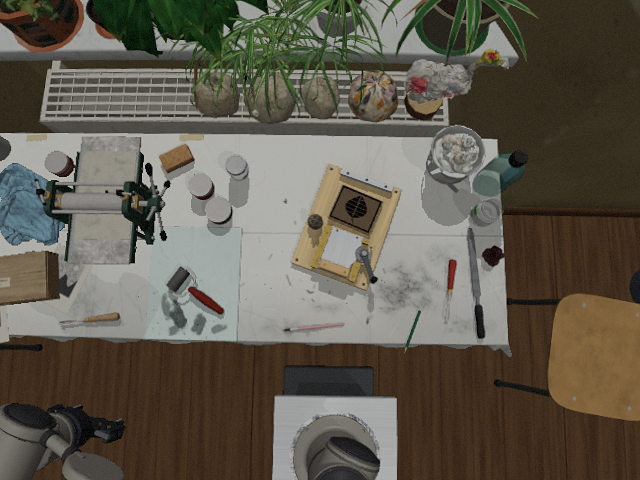

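View pics/side0.png

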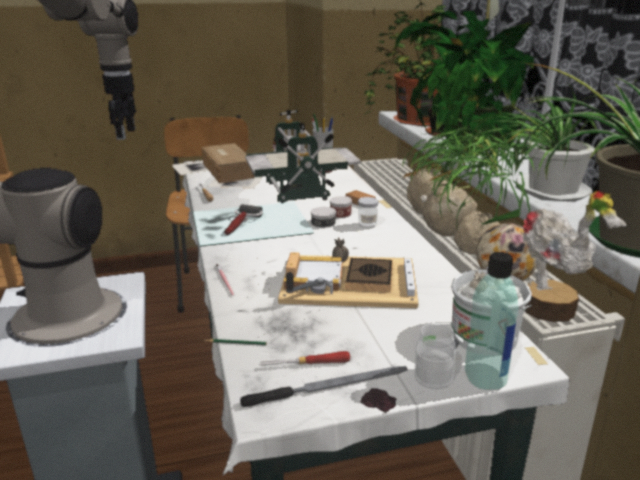

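The top view shows the jig at about (291–403, 164–291), rotated, with its lever knob near (374,280). The side view shows the same at (280–418, 252–306).

Run:
```python
from h import *
c=vision.read_camera("top"); s=vision.read_camera("side")
cr=cv2.resize(c['img'][155:300,280:415],None,fx=4,fy=4,interpolation=cv2.INTER_CUBIC)
cv2.imwrite("pics/crop.png",cr)
# corners guessed from picture, order: front-left, front-right, back-right, back-left
uv=[[330,165],[402,187],[366,291],[292,263]]
P=at(c,uv,.015);print(P.round(3))
L=np.array([[.130,.116],[.130,-.101],[-.168,-.101],[-.168,.116]])
q=P[:,:2];Lc=L-L.mean(0);qc=q-q.mean(0)
yaw=np.angle(((qc[:,0]+1j*qc[:,1])*(Lc[:,0]-1j*Lc[:,1])).sum())
R=np.array([[np.cos(yaw),-np.sin(yaw)],[np.sin(yaw),np.cos(yaw)]]);o=q.mean(0)-R@L.mean(0)
print(yaw,o)
def W(x,y,z):return np.r_[R@[x,y]+o,z]
pts=dict(piv=W(-.08,-.06,.035),knob=W(-.08+.075*np.cos(np.radians(-150)),-.06+.075*np.sin(np.radians(-150)),.065),push=W(-.158,0,.045),fence=W(.1074,0,.024))
for k,p in pts.items():print(k,p.round(3),proj(c,p).round(0),proj(s,p).round(0))
w=vision.read_camera("wrist");Rw=cv2.Rodrigues(np.array(w['rvec']))[0];print("wristcam pos",-Rw.T@np.array(w['tvec']).ravel(),Rw.round(2).tolist(),w['fx'])
```

```text
[[ 0.774  0.02   0.015]
 [ 0.714 -0.18   0.015]
 [ 0.425 -0.08   0.015]
 [ 0.497  0.119  0.015]]
-0.3316682252936058 [ 0.61776232 -0.04365597]
piv [ 0.523 -0.074  0.035] [[365. 254.]] [[320. 283.]]
knob [ 0.449 -0.089  0.065] [[371. 280.]] [[288. 278.]]
push [0.468 0.008 0.045] [[334. 273.]] [[287. 265.]]
fence [ 0.719 -0.079  0.024] [[366. 183.]] [[406. 276.]]
wristcam pos [0.05407211 0.52731738 0.37438846] [[0.26, 0.97, -0.0], [0.91, -0.24, 0.32], [0.31, -0.08, -0.95]] 376.39662674278844
```

View pics/crop.png

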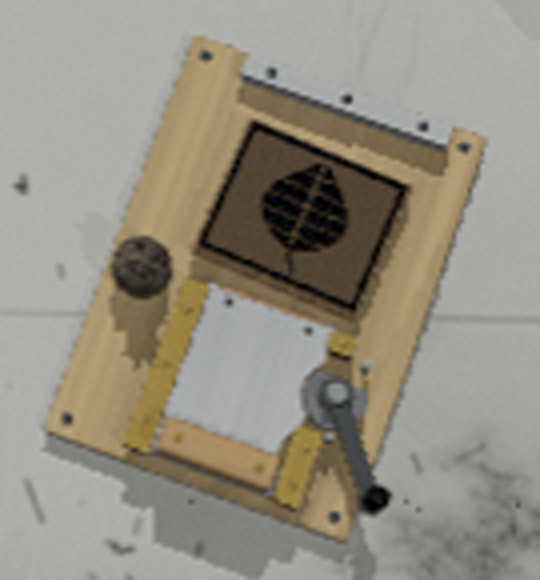

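The 4x crop shows the knob at (374,279.5), the pivot at (364,254), the slide back and the block slightly skewed. Next I'll fly the wrist camera over the jig.

Call:
{"name": "jog_arm", "arguments": {"motion": [{"xyz": [-31.5, -19, 0]}, {"xyz": [-31.5, -19, 0]}, {"xyz": [-31.5, -19, 0]}, {"xyz": [-31.5, -19, 0]}, {"xyz": [-31.5, -19, 0]}, {"xyz": [-31.5, -19, 0]}, {"xyz": [-31.5, -19, 0]}, {"xyz": [-31.5, -19, 0]}], "claw": 32}}

```text
invalid input
```

Call:
{"name": "jog_arm", "arguments": {"motion": [{"xyz": [-31.5, -19, 0]}, {"xyz": [-31.5, -19, 0]}, {"xyz": [-31.5, -19, 0]}, {"xyz": [-31.5, -19, 0]}, {"xyz": [-31.5, -19, 0]}, {"xyz": [-31.5, -19, 0]}, {"xyz": [-31.5, -19, 0]}, {"xyz": [-31.5, -19, 0]}]}}

```text
invalid input
```

Call:
{"name": "jog_arm", "arguments": {"motion": [{"xyz": [-31.5, -19, 0]}, {"xyz": [-31.5, -19, 0]}, {"xyz": [-31.5, -19, 0]}, {"xyz": [-31.5, -19, 0]}, {"xyz": [0, 0, 0], "twist": 7}, {"xyz": [0, 0, 0], "twist": 7}, {"xyz": [0, 0, 0], "twist": 7}, {"xyz": [0, 0, 0], "twist": 7}]}}

```text
invalid input
```

Call:
{"name": "jog_arm", "arguments": {"motion": [{"xyz": [0, 0, 0], "twist": 7}, {"xyz": [0, 0, 0], "twist": 7}, {"xyz": [0, 0, 0], "twist": 7}, {"xyz": [0, 0, 0], "twist": 7}, {"xyz": [0, 0, 0], "twist": 7}, {"xyz": [0, 0, 0], "twist": 7}, {"xyz": [0, 0, 0], "twist": 7}, {"xyz": [0, 0, 0], "twist": 7}]}}

```text
t: 1.42
tool_pos: [0.1354, 0.5073, 0.2313]
eef_rot: [0.583, 0.813, 0.0, -0.0]
force: [-0.5, 0.5, 0.1]
width: 1.002
grip_force: 0.0
```

Call:
{"name": "jog_arm", "arguments": {"motion": [{"xyz": [0, 0, 0], "twist": 7}, {"xyz": [0, 0, 0], "twist": 7}, {"xyz": [0, 0, 0], "twist": 7}, {"xyz": [0, 0, 0], "twist": 7}, {"xyz": [0, 0, 0], "twist": 7}, {"xyz": [0, 0, 0], "twist": 7}, {"xyz": [0, 0, 0], "twist": 7}, {"xyz": [0, 0, 0], "twist": 7}, {"xyz": [0, 0, 0], "twist": 7}]}}

```text
invalid input
```

Call:
{"name": "jog_arm", "arguments": {"motion": [{"xyz": [0, 0, 0], "twist": 7}, {"xyz": [0, 0, 0], "twist": 7}, {"xyz": [0, 0, 0], "twist": 0}]}}

```text
t: 1.67
tool_pos: [0.1354, 0.5073, 0.2313]
eef_rot: [0.677, 0.736, 0.0, -0.0]
force: [-0.4, 0.2, -0.2]
width: 1.003
grip_force: 0.0
```

Run:
```python
from h import *
w=vision.read_camera("wrist");cv2.imwrite("pics/w1.png",w['img'])
for t in ("block","lever_knob","push_face","cam"):
    for r in spotter.cut_out("wrist",t)[:2]: print(t,round(r['conf'],2),r['extent'])
s=env.get_state();print(s['tool_pos'],s['eef_rot'],s['t'],s['joint_positions'],s['force'],s['width'])
```

```text
[0.13537456 0.50728389 0.23133422] [ 6.74306150e-01  7.38451901e-01  7.24224110e-05 -1.93256957e-05] 1.9167 [ 1.16398636e+00  3.41991138e-01  1.52407682e+00 -1.13421706e-05
  1.27537517e+00  1.07324273e+00] [ 0.86663613 -0.61801677 -0.36212726] 0.9996829020624881
```

View pics/w1.png

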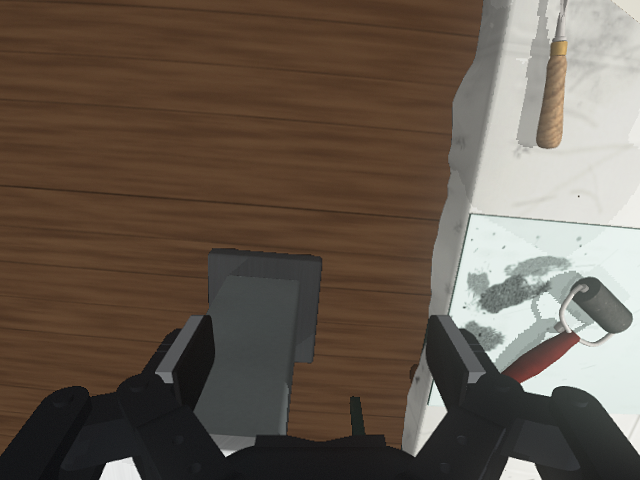

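The wrist view shows only the floor and the slab edge, because the translation calls were refused. Rows need both fields, so I'll redo the transfer from here.

Call:
{"name": "jog_arm", "arguments": {"motion": [{"xyz": [-28.6, 23, 0], "twist": 0}, {"xyz": [-28.6, 23, 0], "twist": 0}, {"xyz": [-28.6, 23, 0], "twist": 0}, {"xyz": [-28.6, 23, 0], "twist": 0}, {"xyz": [-28.6, 23, 0], "twist": 0}, {"xyz": [-28.6, 23, 0], "twist": 0}, {"xyz": [-28.6, 23, 0], "twist": 0}, {"xyz": [-28.6, 23, 0], "twist": 0}], "claw": 32}}

```text
t: 2.58
tool_pos: [0.3398, 0.2942, 0.2316]
eef_rot: [0.674, 0.738, 0.0, 0.0]
force: [0.4, 0.9, 0.8]
width: 0.375
grip_force: 0.0
```

Call:
{"name": "jog_arm", "arguments": {"motion": [{"xyz": [-28.6, 23, 0], "twist": 0}, {"xyz": [-28.6, 23, 0], "twist": 0}, {"xyz": [-28.6, 23, 0], "twist": 0}, {"xyz": [-28.6, 23, 0], "twist": 0}, {"xyz": [-28.6, 23, 0], "twist": 0}, {"xyz": [-28.6, 23, 0], "twist": 0}, {"xyz": [-28.6, 23, 0], "twist": 0}, {"xyz": [-28.6, 23, 0], "twist": 0}]}}

```text
t: 3.25
tool_pos: [0.5433, 0.0823, 0.2314]
eef_rot: [0.675, 0.738, 0.0, 0.0]
force: [0.3, 0.5, -0.2]
width: 0.374
grip_force: 0.0
```

Call:
{"name": "jog_arm", "arguments": {"motion": [{"xyz": [-28.6, 23, 0], "twist": 0}, {"xyz": [-28.6, 23, 0], "twist": 0}, {"xyz": [-28.6, 23, 0], "twist": 0}, {"xyz": [-28.6, 23, 0], "twist": 0}, {"xyz": [0, 0, 0], "twist": 7}, {"xyz": [0, 0, 0], "twist": 7}, {"xyz": [0, 0, 0], "twist": 7}, {"xyz": [0, 0, 0], "twist": 7}]}}

```text
t: 3.92
tool_pos: [0.6441, -0.0223, 0.2308]
eef_rot: [0.835, 0.55, -0.0, -0.0]
force: [0.3, -0.9, 1.0]
width: 0.376
grip_force: 0.0
```

Call:
{"name": "jog_arm", "arguments": {"motion": [{"xyz": [0, 0, 0], "twist": 7}, {"xyz": [0, 0, 0], "twist": 7}, {"xyz": [0, 0, 0], "twist": 7}, {"xyz": [0, 0, 0], "twist": 7}, {"xyz": [0, 0, 0], "twist": 7}, {"xyz": [0, 0, 0], "twist": 7}, {"xyz": [0, 0, 0], "twist": 7}, {"xyz": [0, 0, 0], "twist": 7}]}}

```text
t: 4.58
tool_pos: [0.644, -0.022, 0.2312]
eef_rot: [0.996, 0.094, -0.0, -0.0]
force: [0.3, -0.7, 0.3]
width: 0.376
grip_force: 0.0
```

Run:
```python
from h import *
w=vision.read_camera("wrist");cv2.imwrite("pics/w2.png",w['img'])
for t in ("block","lever_knob","push_face","cam"):
    for r in spotter.cut_out("wrist",t)[:2]: print(t,round(r['conf'],2),r['extent'])
s=env.get_state();print(s['tool_pos'],s['eef_rot'],s['t'],s['joint_positions'],s['force'],s['width'])
```

```text
block 0.74 [266.3, 132.2, 163.1, 148.2]
block 0.32 [513.5, 354.1, 37.8, 49.6]
lever_knob 0.79 [321.6, 307.2, 39.9, 114.6]
push_face 0.65 [220.6, 241.1, 131.5, 147.0]
cam 0.89 [326.1, 309.6, 35.8, 110.0]
[ 0.64399167 -0.02197522  0.23121228] [ 9.95140603e-01  9.84640879e-02 -3.21146899e-05 -4.73436844e-05] 4.8333 [-1.52992958e-01  5.67539993e-01  1.15957081e+00  7.66480579e-05
  1.41456763e+00  1.22054366e+00] [0.36638658 0.24829639 0.50054023] 0.37479665387014655
```

View pics/w2.png

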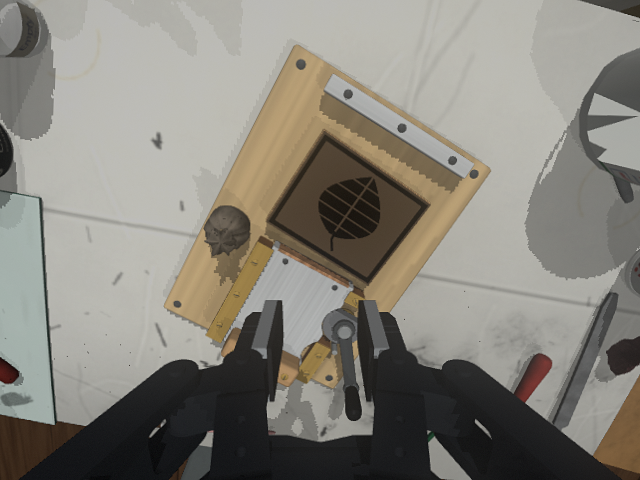

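The wrist view shows jig corners at (296,43), (489,170) and (165,303), the cam pivot cap at (344,327), and the knob running from base (350,388) to top (354,414).

```bash
cat > fit.py <<'E'
from h import *
from scipy.optimize import least_squares
w=vision.read_camera("wrist");c=vision.read_camera("top")
L=np.array([[.130,.116,.015],[.130,-.101,.015],[-.168,-.101,.015],[-.168,.116,.015]])
ow=np.array([[296,43],[489,170],[165,303]]);ot=np.array([[328.3,164.5],[401.3,189.2],[366.8,290.3],[291.3,262.5]])
def W(p,q):
    q=np.atleast_2d(q);C,S=np.cos(p[2]),np.sin(p[2])
    return np.c_[p[0]+C*q[:,0]-S*q[:,1],p[1]+S*q[:,0]+C*q[:,1],q[:,2]]
f=lambda p:np.r_[(proj(w,W(p,L[[0,1,3]]))-ow).ravel(),2*(proj(c,W(p,L))-ot).ravel()]
r=least_squares(f,[.618,-.044,-.33]);p=r.x;print(p.round(4),r.fun.round(1))
pv=W(p,[-.08,-.06,.035])[0];print("pivot",pv,proj(w,pv),proj(c,pv))
# knob from top & wrist: triangulate knob top
o1,d1=ray(w,[[354,412]]);o2,d2=ray(c,[[374,279.5]])
A=np.c_[d1[0],-d2[0]];s=np.linalg.lstsq(A,o2-o1,rcond=None)[0]
k1=o1+s[0]*d1[0];k2=o2+s[1]*d2[0];print("knob top",k1,k2)
for z,uv in ((.08,[354,412]),(.04,[349.5,388])):print(z,at(w,[uv],z))
a=np.radians(-150);k=W(p,[-.08+.075*np.cos(a),-.06+.075*np.sin(a),.08])[0];print("knob pred",k,proj(w,k),proj(c,k))
print("push",W(p,[-.158,0,.045]))
E
python3 fit.py
```

```text
[ 0.6184 -0.0419 -0.3329] [-0.7 -0.6  4.   0.3 -3.8  4.2 -0.3 -2.8  1.1 -0.6  0.4  0.2 -1.4  0.2]
pivot [ 0.52314922 -0.07251232  0.035     ] [[343.39509693 328.36993519]] [[363.9996563  253.33710085]]
knob top [ 0.4512649  -0.09737387  0.0719027 ] [ 0.450724   -0.09428276  0.07146849]
0.08 [[ 0.45858782 -0.094955    0.08      ]]
0.04 [[ 0.45403626 -0.0944494   0.04      ]]
knob pred [ 0.4495093  -0.08673069  0.08      ] [[343.88008513 417.76558993]] [[371.44158359 279.62459181]]
push [[0.46903587 0.00968101 0.045     ]]
```

Call:
{"name": "jog_arm", "arguments": {"motion": [{"xyz": [0, 0, 0], "twist": -5.7}, {"xyz": [-35, 2, 0], "twist": 0}, {"xyz": [-35, 2, 15], "twist": 0}, {"xyz": [-35, 2, 25], "twist": 0}, {"xyz": [-35, 2, 25], "twist": 0}, {"xyz": [-35, 2, 25], "twist": 0}, {"xyz": [-29.5, 3, 25], "twist": 0}, {"xyz": [0, 0, 0], "twist": 0}]}}

```text
t: 5.6
tool_pos: [0.4463, -0.0912, 0.1141]
eef_rot: [0.989, 0.146, -0.006, -0.003]
force: [-0.6, -0.7, 0.6]
width: 0.377
grip_force: 0.0
```

Run:
```python
from h import *
w=vision.read_camera("wrist");cv2.imwrite("pics/w3.png",w['img'])
s=env.get_state();p=np.array(s['tool_pos']);print(p,s['eef_rot'],s['t'])
for z in (.12,.08,.06,.04):print(z,proj(w,[p[0],p[1],z]),proj(w,[.5231,-.0725,z]))
```

```text
[ 0.45090866 -0.0918667   0.11664967] [ 0.98935659  0.14546505 -0.0032097  -0.00177503] 5.65
0.12 [[321.59505177 313.10427721]] [[328.54884329 123.50223576]]
0.08 [[321.83816185 273.12242122]] [[327.25645567 120.29771432]]
0.06 [[321.92679427 258.44628876]] [[326.80642043 119.18212132]]
0.04 [[322.0007009  246.16735229]] [[326.43909317 118.27166273]]
```

View pics/w3.png

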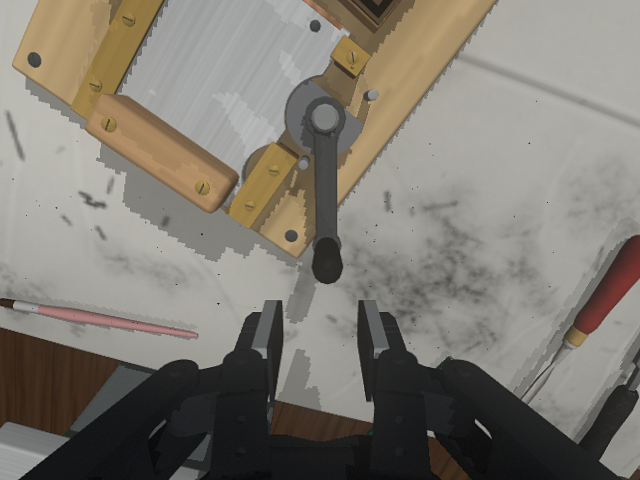

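Near view: the knob top is at (328,267), with the TCP projecting to (322,273) at that height, and the lever lies along tool x. I'll correct by +3 y and +2 x, then descend.

Call:
{"name": "jog_arm", "arguments": {"motion": [{"xyz": [2, 3, 0], "twist": 0}, {"xyz": [0, 0, 15], "twist": 0}, {"xyz": [0, 0, 15], "twist": 0}, {"xyz": [0, 0, 15], "twist": 0}, {"xyz": [0, 0, 15], "twist": 0}, {"xyz": [0, 0, 10], "twist": 0}, {"xyz": [0, 0, 0], "twist": 0}, {"xyz": [0, 0, 0], "twist": 0}]}}

```text
t: 6.32
tool_pos: [0.4598, -0.0947, 0.0493]
eef_rot: [0.989, 0.146, 0.001, 0.0]
force: [-0.3, -0.2, 1.2]
width: 0.377
grip_force: 0.0
```

Call:
{"name": "jog_arm", "arguments": {"motion": [{"xyz": [-6, 0, 0], "twist": 0}, {"xyz": [0.4, 8.2, 0], "twist": -6.25}, {"xyz": [0.4, 8.2, 0], "twist": -6.25}, {"xyz": [0.4, 8.2, 0], "twist": -6.25}, {"xyz": [0.4, 8.2, 0], "twist": -6.25}, {"xyz": [0.4, 8.2, 0], "twist": -6.25}, {"xyz": [0.4, 8.2, 0], "twist": -6.25}, {"xyz": [0, 0, 0], "twist": 0}]}}

```text
t: 6.98
tool_pos: [0.4815, -0.1368, 0.0498]
eef_rot: [0.889, 0.458, 0.001, 0.001]
force: [0.1, 0.0, -0.2]
width: 0.377
grip_force: 0.0
```

Run:
```python
from h import *
w=vision.read_camera("wrist");cv2.imwrite("pics/w4.png",w['img'])
s=env.get_state();p=np.array(s['tool_pos']);print(p,s['eef_rot'],s['t'],s['force'])
for z in (.08,.04):print(z,proj(w,[p[0],p[1],z]),proj(w,[.5231,-.0725,z]))
for r in spotter.cut_out("wrist","lever_knob")[:2]: print(round(r['conf'],2),r['extent'])
```

```text
[ 0.4808648  -0.13637527  0.04960957] [8.90438345e-01 4.55102499e-01 7.12712874e-04 8.72332085e-04] 7.0333 [ 0.25486718 -0.24475958 -0.29425996]
0.08 [[317.38513078 356.24312138]] [[307.40566608 132.08681919]]
0.04 [[317.59777434 302.82966359]] [[310.24818767 127.44999455]]
0.74 [258.4, 71.9, 101.3, 291.0]
```

View pics/w4.png

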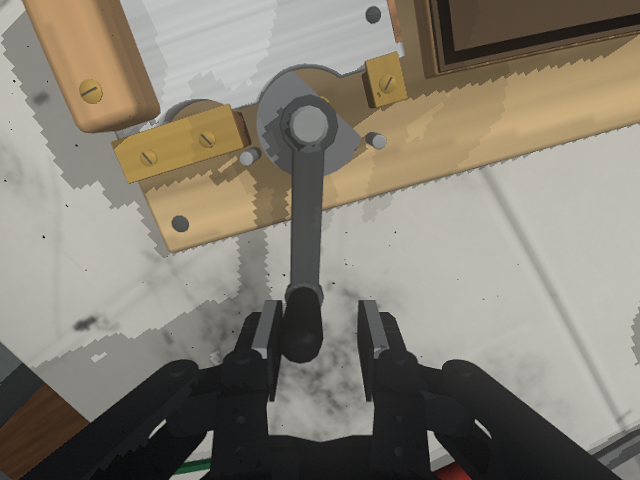

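The lever at (305,130)→(303,345) is being carried by the left finger, so I'll continue the arc.

Call:
{"name": "jog_arm", "arguments": {"motion": [{"xyz": [0.4, 8.2, 0], "twist": -6.25}, {"xyz": [0.4, 8.2, 0], "twist": -6.25}, {"xyz": [0.4, 8.2, 0], "twist": -6.25}, {"xyz": [0.4, 8.2, 0], "twist": -6.25}, {"xyz": [0.4, 8.2, 0], "twist": -6.25}, {"xyz": [0.4, 8.2, 0], "twist": -6.25}, {"xyz": [0.4, 8.2, 0], "twist": -6.25}, {"xyz": [0.4, 8.2, 0], "twist": -6.25}]}}

```text
t: 7.75
tool_pos: [0.5418, -0.1475, 0.0489]
eef_rot: [0.613, 0.79, -0.0, -0.001]
force: [-3.0, 1.4, 0.0]
width: 0.376
grip_force: 1.1
```

Call:
{"name": "jog_arm", "arguments": {"motion": [{"xyz": [0.4, 8.2, 0], "twist": -6.25}, {"xyz": [0.2, 5, 0], "twist": -4}, {"xyz": [0, 0, 0], "twist": 0}]}}

```text
t: 8.0
tool_pos: [0.5552, -0.1431, 0.049]
eef_rot: [0.541, 0.841, 0.0, 0.0]
force: [0.7, -0.1, -0.0]
width: 0.379
grip_force: 0.0
```

Call:
{"name": "jog_arm", "arguments": {"motion": [{"xyz": [0, 2, 0], "twist": -1.5}, {"xyz": [0, 0, 0], "twist": 0}]}}

```text
t: 8.17
tool_pos: [0.5564, -0.1426, 0.0489]
eef_rot: [0.53, 0.848, -0.0, -0.0]
force: [-1.0, 0.3, 0.0]
width: 0.373
grip_force: 0.4
```

Call:
{"name": "jog_arm", "arguments": {"motion": [{"xyz": [0, 3, 0], "twist": -2}, {"xyz": [0, 2, 0], "twist": 0}, {"xyz": [0, 0, 0], "twist": 0}]}}

```text
t: 8.42
tool_pos: [0.5613, -0.1408, 0.0489]
eef_rot: [0.516, 0.857, -0.0, 0.0]
force: [-1.3, -1.1, 0.9]
width: 0.374
grip_force: 0.6
```

Run:
```python
from h import *
w=vision.read_camera("wrist");cv2.imwrite("pics/w5.png",w['img'])
s=env.get_state();p=np.array(s['tool_pos']);print(p,s['eef_rot'],s['t'],s['force'])
print(s['joint_positions'])
```

```text
[ 0.56130893 -0.14076273  0.04886124] [5.15821147e-01 8.56696255e-01 3.38945070e-05 2.64305698e-04] 8.4667 [-1.25499966 -1.69983761  0.59352358]
[-3.78107114e-01  6.35612097e-01  1.58933626e+00 -2.43930461e-05
  9.16111710e-01 -8.64956795e-01]
```

View pics/w5.png

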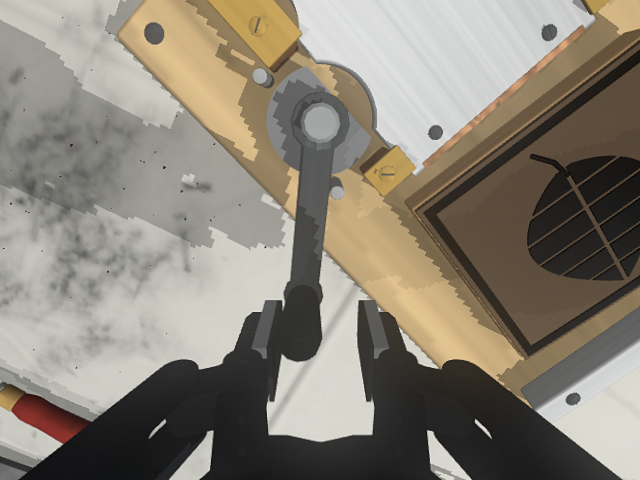

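The lever edge is almost at the stop pin (336,192), so I'll press on gently.

Call:
{"name": "jog_arm", "arguments": {"motion": [{"xyz": [0, 2, 0], "twist": 0}, {"xyz": [0, 2, 0], "twist": 0}, {"xyz": [0, 0, 0], "twist": 0}]}}

```text
t: 8.72
tool_pos: [0.5625, -0.1402, 0.0486]
eef_rot: [0.515, 0.857, -0.002, -0.002]
force: [-11.4, -6.5, 5.4]
width: 0.378
grip_force: 6.6
```

At the stop. I'll back off, lift, turn so tool x lies along the jig axis, and shut the fingers.

Call:
{"name": "jog_arm", "arguments": {"motion": [{"xyz": [0, -8, 0], "twist": 0}, {"xyz": [0, -3, 0], "twist": 0}, {"xyz": [0, 0, -20], "twist": 0}, {"xyz": [0, 0, -30], "twist": 0}, {"xyz": [0, 0, -35], "twist": 0}, {"xyz": [0, 0, 0], "twist": -6.1}, {"xyz": [0, 0, 0], "twist": -6.1}, {"xyz": [0, 0, 0], "twist": -6.1}]}}

```text
t: 9.38
tool_pos: [0.5557, -0.1437, 0.1347]
eef_rot: [0.37, 0.929, 0.0, 0.001]
force: [-1.0, 0.2, 0.2]
width: 0.372
grip_force: 0.0
```

Call:
{"name": "jog_arm", "arguments": {"motion": [{"xyz": [0, 0, 0], "twist": -6.1}, {"xyz": [0, 0, 0], "twist": -6.1}, {"xyz": [0, 0, 0], "twist": -6.1}, {"xyz": [0, 0, 0], "twist": -6.1}, {"xyz": [0, 0, 0], "twist": 0}, {"xyz": [0, 0, 0], "twist": 0}], "claw": 0}}

```text
t: 9.88
tool_pos: [0.5552, -0.1437, 0.1338]
eef_rot: [0.169, 0.986, 0.0, 0.0]
force: [-0.1, -0.6, 0.8]
width: -0.002
grip_force: 0.0
```

Call:
{"name": "jog_arm", "arguments": {"motion": [{"xyz": [28.5, 19.3, 0], "twist": 0}, {"xyz": [28.5, 19.3, 0], "twist": 0}, {"xyz": [28.5, 19.3, 0], "twist": 0}, {"xyz": [28.5, 19.3, 0], "twist": 0}, {"xyz": [28.5, 19.3, 0], "twist": 0}, {"xyz": [28, 19.3, 0], "twist": 0}, {"xyz": [0, 0, 30], "twist": 0}, {"xyz": [0, 0, 0], "twist": 0}]}}

```text
t: 10.55
tool_pos: [0.4296, 0.0233, 0.1015]
eef_rot: [0.168, 0.986, 0.0, -0.002]
force: [-2.1, 0.2, -0.2]
width: -0.002
grip_force: 0.0
```

Run:
```python
from h import *
w=vision.read_camera("wrist");cv2.imwrite("pics/w6.png",w['img'])
s=env.get_state();p=np.array(s['tool_pos']);print(p,s['eef_rot'],s['t'],s['force'])
print(proj(w,[p[0],p[1],.045]),proj(w,[.469,.0097,.045]),proj(w,[.469,.0097,.06]))
```

```text
[0.43103337 0.02241108 0.10279119] [ 1.68205654e-01  9.85750436e-01  3.19868106e-06 -1.71359059e-03] 10.6 [ 0.20581658 -0.25814747  0.8451979 ]
[[322.26624994 270.11215661]] [[323.06042822 330.5940445 ]] [[323.23655301 344.73397198]]
```

View pics/w6.png

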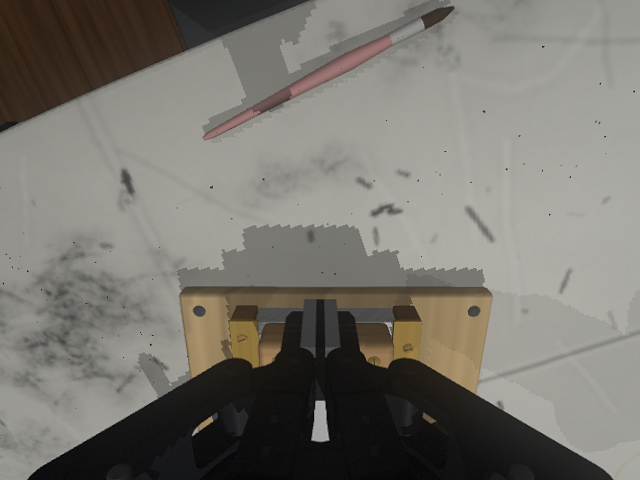

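The push block's rear face is centred near (326,330), as predicted, about 40 mm ahead of the TCP. I'll descend and push.

Call:
{"name": "jog_arm", "arguments": {"motion": [{"xyz": [0, 0, 20], "twist": 0}, {"xyz": [0, 0, 20], "twist": 0}, {"xyz": [0, 0, 18], "twist": 0}, {"xyz": [-8, 0, 0], "twist": 0}, {"xyz": [-8, 0, 0], "twist": 0}, {"xyz": [-5, 0, 0], "twist": 0}, {"xyz": [-5, 0, 0], "twist": 0}, {"xyz": [0, 0, 0], "twist": 0}]}}

```text
t: 11.27
tool_pos: [0.4589, 0.0125, 0.0468]
eef_rot: [0.168, 0.986, 0.0, 0.001]
force: [1.1, -0.8, -0.0]
width: 0.001
grip_force: 0.0
```

Call:
{"name": "jog_arm", "arguments": {"motion": [{"xyz": [-4, 0, 0], "twist": 0}, {"xyz": [-4, 0, 0], "twist": 0}, {"xyz": [-4, 0, 0], "twist": 0}, {"xyz": [-4, 0, 0], "twist": 0}, {"xyz": [-4, 0, 0], "twist": 0}]}}

```text
t: 11.68
tool_pos: [0.4749, 0.0068, 0.0457]
eef_rot: [0.167, 0.986, 0.0, -0.001]
force: [-6.2, 1.7, 6.3]
width: 0.001
grip_force: 3.2
```

Call:
{"name": "jog_arm", "arguments": {"motion": [{"xyz": [-3, 0, 0], "twist": 0}, {"xyz": [-3, 0, 0], "twist": 0}, {"xyz": [-3, 0, 0], "twist": 0}, {"xyz": [-3, 0, 0], "twist": 0}]}}

```text
t: 12.02
tool_pos: [0.4857, 0.003, 0.0456]
eef_rot: [0.167, 0.986, 0.0, -0.002]
force: [-7.7, 1.7, 6.7]
width: -0.002
grip_force: 3.7
```

Call:
{"name": "jog_arm", "arguments": {"motion": [{"xyz": [-2, 0, 0], "twist": 0}, {"xyz": [-2, 0, 0], "twist": 0}, {"xyz": [-2, 0, 0], "twist": 0}]}}

```text
t: 12.27
tool_pos: [0.4915, 0.001, 0.0457]
eef_rot: [0.167, 0.986, 0.0, -0.002]
force: [-7.0, 2.2, 6.4]
width: 0.0
grip_force: 3.6
```

Call:
{"name": "jog_arm", "arguments": {"motion": [{"xyz": [-2, 0, 0], "twist": 0}, {"xyz": [-2, 0, 0], "twist": 0}]}}

```text
t: 12.43
tool_pos: [0.4952, -0.0003, 0.0457]
eef_rot: [0.167, 0.986, 0.0, -0.002]
force: [-6.8, 1.2, 5.4]
width: -0.002
grip_force: 3.6
```

Call:
{"name": "jog_arm", "arguments": {"motion": [{"xyz": [-1.5, 0, 0], "twist": 0}, {"xyz": [-1, 0, 0], "twist": 0}]}}

```text
t: 12.6
tool_pos: [0.4977, -0.0012, 0.0456]
eef_rot: [0.167, 0.986, 0.0, -0.002]
force: [-7.4, 1.9, 5.6]
width: 0.0
grip_force: 3.5
```

Call:
{"name": "jog_arm", "arguments": {"motion": [{"xyz": [-1, 0, 0], "twist": 0}, {"xyz": [0, 0, 0], "twist": 0}]}}

```text
t: 12.77
tool_pos: [0.4988, -0.0016, 0.0457]
eef_rot: [0.167, 0.986, 0.0, -0.001]
force: [-6.0, 1.9, 5.6]
width: 0.002
grip_force: 3.0
```

Call:
{"name": "jog_arm", "arguments": {"motion": [{"xyz": [-1, 0, 0], "twist": 0}, {"xyz": [0, 0, 0], "twist": 0}]}}

```text
t: 12.93
tool_pos: [0.4996, -0.0019, 0.0456]
eef_rot: [0.167, 0.986, 0.0, -0.002]
force: [-6.4, 1.1, 6.1]
width: 0.003
grip_force: 3.4
```

Call:
{"name": "jog_arm", "arguments": {"motion": [{"xyz": [-1, 0, 0], "twist": 0}, {"xyz": [0, 0, 0], "twist": 0}]}}

```text
t: 13.1
tool_pos: [0.4996, -0.0018, 0.0456]
eef_rot: [0.167, 0.986, 0.0, -0.003]
force: [-8.8, 2.9, 7.4]
width: 0.0
grip_force: 4.9
```

Call:
{"name": "jog_arm", "arguments": {"motion": [{"xyz": [-0.5, 0, 0], "twist": 0}, {"xyz": [0, 0, 0], "twist": 0}]}}

```text
t: 13.27
tool_pos: [0.4996, -0.0019, 0.0455]
eef_rot: [0.167, 0.986, 0.0, -0.003]
force: [-10.0, 3.5, 9.2]
width: 0.0
grip_force: 5.6
```

It stops at 43 mm with 10.5 N. One more nudge, then retreat and check with the fixed cameras.

Call:
{"name": "jog_arm", "arguments": {"motion": [{"xyz": [-1, 0, 0], "twist": 0}, {"xyz": [0, 0, 0], "twist": 0}]}}

```text
t: 13.43
tool_pos: [0.4995, -0.0019, 0.0455]
eef_rot: [0.167, 0.986, 0.0, -0.004]
force: [-13.4, 4.6, 12.2]
width: -0.001
grip_force: 7.2
```

Call:
{"name": "jog_arm", "arguments": {"motion": [{"xyz": [10, 0, 0], "twist": 0}, {"xyz": [15, 0, 0], "twist": 0}, {"xyz": [15, 0, 0], "twist": 0}, {"xyz": [0, 0, -25], "twist": 0}, {"xyz": [0, 0, -30], "twist": 0}, {"xyz": [0, 0, -35], "twist": 0}, {"xyz": [0, 0, 0], "twist": 6.1}, {"xyz": [0, 0, 0], "twist": 6.1}]}}

```text
t: 14.1
tool_pos: [0.4677, 0.0099, 0.1382]
eef_rot: [0.274, 0.962, 0.0, 0.003]
force: [0.5, 0.3, -0.2]
width: -0.0
grip_force: 0.0
```

Call:
{"name": "jog_arm", "arguments": {"motion": [{"xyz": [0, 0, 0], "twist": 6.1}, {"xyz": [0, 0, 0], "twist": 6.1}, {"xyz": [0, 0, 0], "twist": 6.1}, {"xyz": [0, 0, 0], "twist": 6.1}, {"xyz": [0, 0, 0], "twist": 6.1}, {"xyz": [0, 0, 0], "twist": 0}, {"xyz": [0, 0, 0], "twist": 0}], "claw": 32}}

```text
t: 14.68
tool_pos: [0.466, 0.0101, 0.1359]
eef_rot: [0.514, 0.858, 0.0, 0.0]
force: [-0.6, 0.1, 0.7]
width: 0.372
grip_force: 0.0
```

Call:
{"name": "jog_arm", "arguments": {"motion": [{"xyz": [-35.6, 1.3, 0], "twist": 0}, {"xyz": [-35.6, 1.3, 0], "twist": 0}, {"xyz": [-35.6, 1.3, 0], "twist": 0}, {"xyz": [-35.6, 1.3, 0], "twist": 0}, {"xyz": [-35.6, 1.3, 0], "twist": 0}, {"xyz": [0, 0, 0], "twist": 0}, {"xyz": [0, 0, 0], "twist": 0}]}}

```text
t: 15.27
tool_pos: [0.5552, -0.1455, 0.1351]
eef_rot: [0.515, 0.857, 0.0, 0.0]
force: [-1.0, 0.4, -0.6]
width: 0.379
grip_force: 0.0
```

Run:
```python
from h import *
w=vision.read_camera("wrist");c=vision.read_camera("top")
s=env.get_state();p=np.array(s['tool_pos']);print(p,s['eef_rot'],s['t'],s['force'])
for z in (.08,.04): print(proj(w,[p[0],p[1],z]))
a=cv2.resize(c['img'][155:300,280:415],None,fx=2.8,fy=2.8,interpolation=cv2.INTER_CUBIC)
b=cv2.resize(w['img'],(416,312)); im=np.zeros((406,800,3),np.uint8); im[:a.shape[0],:a.shape[1]]=a[:406]; im[:312,384:800]=b
cv2.imwrite("pics/w7.png",im)
```

```text
[ 0.55419941 -0.14329197  0.13532317] [ 5.14283639e-01  8.57619910e-01  7.90115784e-05 -6.49801531e-04] 15.3667 [-0.86204456  0.32193017 -0.68473196]
[[322.55563241 262.02570568]]
[[322.1355669  239.57274016]]
```

View pics/w7.png

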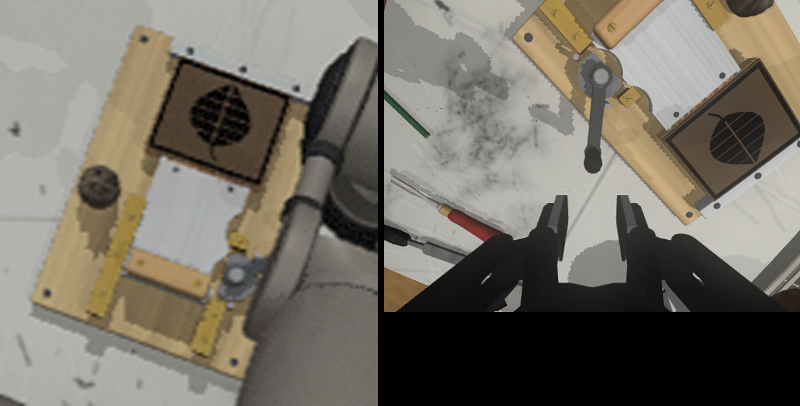

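The block sits square against the fence, the slide is forward, and the knob is at about wrist px (320,250), just under the gripper. I'll descend and turn the lever back.

Call:
{"name": "jog_arm", "arguments": {"motion": [{"xyz": [2, -1, 0], "twist": 0}, {"xyz": [0, 0, 20], "twist": 0}, {"xyz": [0, 0, 20], "twist": 0}, {"xyz": [0, 0, 20], "twist": 0}, {"xyz": [0, 0, 15], "twist": 0}, {"xyz": [0, 0, 11], "twist": 0}, {"xyz": [0, 0, 0], "twist": 0}]}}

```text
t: 15.95
tool_pos: [0.5513, -0.141, 0.0478]
eef_rot: [0.514, 0.858, -0.0, -0.002]
force: [-1.0, -0.9, 0.7]
width: 0.373
grip_force: 0.0
```

Call:
{"name": "jog_arm", "arguments": {"motion": [{"xyz": [0.4, -8.2, 0], "twist": 6.25}, {"xyz": [0.4, -8.2, 0], "twist": 6.25}, {"xyz": [0.4, -8.2, 0], "twist": 6.25}, {"xyz": [0.4, -8.2, 0], "twist": 6.25}]}}

```text
t: 16.28
tool_pos: [0.5224, -0.1512, 0.051]
eef_rot: [0.69, 0.724, 0.001, 0.001]
force: [2.3, 2.2, -0.2]
width: 0.373
grip_force: 1.1
```

Call:
{"name": "jog_arm", "arguments": {"motion": [{"xyz": [0.4, -8.2, 0], "twist": 6.25}, {"xyz": [0.4, -8.2, 0], "twist": 6.25}, {"xyz": [0.4, -8.2, 0], "twist": 6.25}, {"xyz": [0.4, -8.2, 0], "twist": 6.25}]}}

```text
t: 16.62
tool_pos: [0.4904, -0.1463, 0.0512]
eef_rot: [0.83, 0.557, 0.001, 0.002]
force: [2.2, -0.2, 0.2]
width: 0.376
grip_force: 1.1
```

Call:
{"name": "jog_arm", "arguments": {"motion": [{"xyz": [0.4, -8.2, 0], "twist": 6.25}, {"xyz": [0.4, -8.2, 0], "twist": 6.25}, {"xyz": [0.4, -8.2, 0], "twist": 6.25}, {"xyz": [0.4, -8.2, 0], "twist": 6.25}]}}

```text
t: 16.95
tool_pos: [0.4637, -0.1281, 0.0513]
eef_rot: [0.931, 0.364, 0.002, 0.002]
force: [2.3, -0.1, 0.1]
width: 0.381
grip_force: 1.1
```

Call:
{"name": "jog_arm", "arguments": {"motion": [{"xyz": [0.4, -8.2, 0], "twist": 6.25}, {"xyz": [0.4, -8.2, 0], "twist": 6.25}, {"xyz": [0, 0, 0], "twist": 0}]}}

```text
t: 17.2
tool_pos: [0.4527, -0.1141, 0.051]
eef_rot: [0.965, 0.262, 0.001, 0.001]
force: [-0.2, 0.5, 0.6]
width: 0.376
grip_force: 0.0
```

Call:
{"name": "jog_arm", "arguments": {"motion": [{"xyz": [5, -2, 0], "twist": 0}, {"xyz": [0.4, -8.2, 0], "twist": 6.25}, {"xyz": [0.4, -8.2, 0], "twist": 6.25}, {"xyz": [0.4, -6, 0], "twist": 4}, {"xyz": [0, 0, 0], "twist": 0}]}}

```text
t: 17.62
tool_pos: [0.4481, -0.0894, 0.0503]
eef_rot: [0.992, 0.123, 0.001, 0.0]
force: [-0.2, -0.9, 0.9]
width: 0.379
grip_force: 0.0
```

Call:
{"name": "jog_arm", "arguments": {"motion": [{"xyz": [0, -3, 0], "twist": 2}, {"xyz": [0, 0, 0], "twist": 0}]}}

```text
t: 17.78
tool_pos: [0.4475, -0.0871, 0.0501]
eef_rot: [0.994, 0.106, 0.001, 0.0]
force: [0.2, -1.1, 0.3]
width: 0.377
grip_force: 0.2
```

Call:
{"name": "jog_arm", "arguments": {"motion": [{"xyz": [0, -3, 0], "twist": 2}, {"xyz": [0, 0, 0], "twist": 0}]}}

```text
t: 17.95
tool_pos: [0.4469, -0.0843, 0.05]
eef_rot: [0.996, 0.089, 0.001, 0.0]
force: [1.0, -0.1, 0.8]
width: 0.374
grip_force: 0.5
```

Call:
{"name": "jog_arm", "arguments": {"motion": [{"xyz": [0, -3, 0], "twist": 2}, {"xyz": [0, 0, 0], "twist": 0}]}}

```text
t: 18.12
tool_pos: [0.4461, -0.0813, 0.0499]
eef_rot: [0.997, 0.071, 0.0, 0.0]
force: [0.5, -0.2, 1.2]
width: 0.374
grip_force: 0.6
```

Call:
{"name": "jog_arm", "arguments": {"motion": [{"xyz": [0, -2, 0], "twist": 0}, {"xyz": [0, 0, 0], "twist": 0}]}}

```text
t: 18.28
tool_pos: [0.4454, -0.0792, 0.0497]
eef_rot: [0.997, 0.071, -0.0, -0.0]
force: [-0.1, -2.0, 1.5]
width: 0.371
grip_force: 0.7
```

Call:
{"name": "jog_arm", "arguments": {"motion": [{"xyz": [0, -2, 0], "twist": 0}, {"xyz": [0, 0, 0], "twist": 0}]}}

```text
t: 18.45
tool_pos: [0.4449, -0.077, 0.0497]
eef_rot: [0.998, 0.07, -0.0, -0.0]
force: [-0.0, -1.7, 1.6]
width: 0.376
grip_force: 0.8
```

Call:
{"name": "jog_arm", "arguments": {"motion": [{"xyz": [0, -2, 0], "twist": 0}, {"xyz": [0, -2, 0], "twist": 0}, {"xyz": [0, 0, 0], "twist": 0}]}}

```text
t: 18.7
tool_pos: [0.4449, -0.0759, 0.0498]
eef_rot: [0.997, 0.071, 0.0, 0.002]
force: [-2.8, -19.3, -1.6]
width: 0.372
grip_force: 9.4
```

Call:
{"name": "jog_arm", "arguments": {"motion": [{"xyz": [0, -2, 0], "twist": 0}, {"xyz": [0, 0, 0], "twist": 0}]}}

```text
t: 18.87
tool_pos: [0.4449, -0.0755, 0.0499]
eef_rot: [0.997, 0.071, 0.0, 0.003]
force: [-3.6, -29.9, -3.8]
width: 0.372
grip_force: 14.2
```

Hard stop reached. Centre on the knob, lift and move away to the left and back, so the top view is clear.

Call:
{"name": "jog_arm", "arguments": {"motion": [{"xyz": [0, 8, 0], "twist": 0}, {"xyz": [0, 5, 0], "twist": 0}, {"xyz": [0, 0, 0], "twist": 0}, {"xyz": [0, 0, -20], "twist": 0}, {"xyz": [0, 0, -30], "twist": 0}, {"xyz": [0, 0, -35], "twist": 0}, {"xyz": [0, 0, -35], "twist": 0}, {"xyz": [0, 0, 0], "twist": 0}]}}

```text
t: 19.53
tool_pos: [0.4491, -0.0844, 0.1755]
eef_rot: [0.998, 0.07, 0.005, 0.002]
force: [0.8, -0.6, 1.0]
width: 0.374
grip_force: 0.0
```

Call:
{"name": "jog_arm", "arguments": {"motion": [{"xyz": [0, -40, 0], "twist": 0}, {"xyz": [0, -40, 0], "twist": 0}, {"xyz": [0, -40, 0], "twist": 0}, {"xyz": [0, -40, 0], "twist": 0}, {"xyz": [0, -40, 0], "twist": 0}, {"xyz": [0, -40, 0], "twist": 0}, {"xyz": [0, 0, 0], "twist": 0}, {"xyz": [0, 0, 0], "twist": 0}]}}

```text
t: 20.2
tool_pos: [0.4114, 0.1559, 0.1692]
eef_rot: [0.997, 0.073, -0.001, -0.0]
force: [-1.2, -1.0, 0.2]
width: 0.374
grip_force: 0.0
```

Run:
```python
from h import *
c=vision.read_camera("top");s=env.get_state();print(s['tool_pos'],s['t'],s['force'])
cv2.imwrite("pics/f.png",cv2.resize(c['img'][155:300,180:415],None,fx=3.4,fy=3.4,interpolation=cv2.INTER_CUBIC)[:, :799])
```

```text
[0.41183065 0.15450026 0.16924356] 20.25 [ 0.88529253 -0.65237831  0.12465549]
```

View pics/f.png

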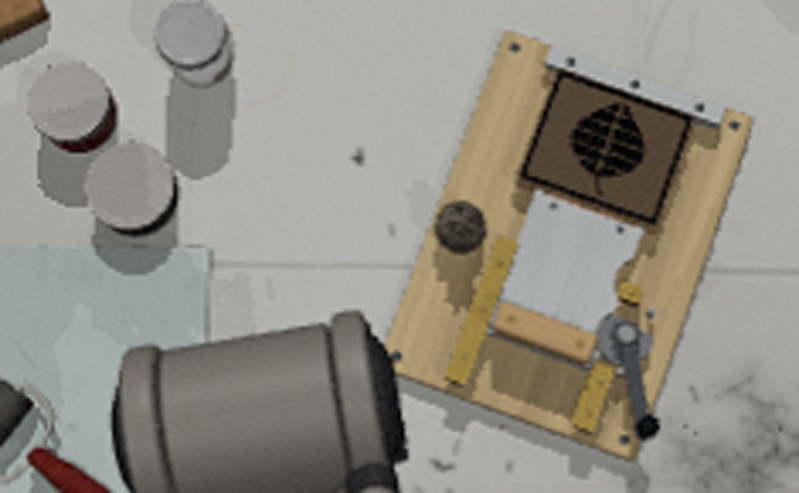

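The final view shows the block flush and square against the fence, the slide forward, the lever at its first stop (knob at crop (647,427)) and the arm clear.

```bash
python3 -c "
from workcell import env
print(env.sign_off())"
```

```text
the job is handed in; nothing more can be done
None
```

I handed the job in at about 20 s: the block is square against the fence, the slide is forward with the cam locked at its first stop, and the arm is clear; `sign_off` returned no verdict.

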